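# Shut the dice tin and lock it with its pin

## Task

Close the lid of the dice tin all the way, pull the locking pin up out of its sprung clip, and put the pin down through both eyes on the tin's side, the lid's and then the tin's, until its collar sits flat on the lid's eye. Let go of it and leave the queen, the timer and the tray where they are.

Things in the scene. Friction and masses are not known exactly. Their poses are not given: they have to be found in the camera images.
- tin: Steel box that does not move, 130 (x) x 160 (y) x 70 mm high. Origin: centre of its underside, z up. Its lid is hinged along the upper edge of its -x side (x = -65, z = 70 mm). From the middle of its +x side, 34 to 42 mm up, sticks out a level steel lug, 40 x 40 x 8 mm, with an upright 16 mm hole at x = 85, y = 0 (the tin's eye).
- lid (a joint): Opening angle of the tin's steel lid (rad): 0 shut, growing as its +x edge rises. A plate 130 x 160 x 8 mm; shut, its top is at z = 78 mm. A stiff hinge keeps it where it is left; about 3 N down near the free edge shuts it. From the middle of that edge sticks out a 40 x 40 x 8 mm lug with a 16 mm hole (the lid's eye), straight above the tin's eye when shut.
- upper_eye (a point): Centre of the hole in the lid's lug, at its upper face, moving with the lid: 150 mm from the hinge line; with the lid shut at x = 85, y = 0, z = 78 mm of the tin. Axes as the lid's, z normal to its upper face.
- lower_eye (a point): Centre of the hole in the tin's own lug, at its upper face: x = 85, y = 0, z = 42 mm of the tin.
- pin: Upright round steel locking pin, 124 mm long, about 130 g. Origin: centre of the underside of its collar, z up to the handle. Below: a rod 12 mm thick, 60 mm long, its last 10 mm tapering to 5 mm. Above: collar 26 mm across, 8 mm high; neck 18 mm across; from 16 to 64 mm the dark handle, 22 mm across. It starts in the clip, collar on the block.
- pin_tip (a point): Lower end of the pin's rod, 60 mm under the pin's origin.
- clip: Walnut clip block that does not move, 70 (x) x 90 (y) x 70 mm high, with an upright 15 mm hole in its middle for the pin. Origin: centre of its underside. On its top, to +y and -y of the hole, two steel jaws, 14 mm high, are sprung over the collar's edge; a straight upward pull of some 3 to 10 N draws the collar past them.
- queen: Bystander: walnut chess queen, 98 mm high, foot 40 mm across. Origin: centre of its foot.
- timer: Bystander: round yellow plastic timer with a winding dial on top, 70 mm across, 49 mm high. Origin: centre of its underside.
- tray: Bystander: frosted acrylic tray, 100 x 160 x 24 mm. Origin: centre of its underside.
There are look-alikes about, which are no part of the job. Of the things that look like the pin, the smaller one is meant.

How it is judged:
By the outcome, as a careful person would: the job done as asked, in the order asked, and still so for the second after the job is handed in, with the robot touching nothing.
It also fails if it takes over 54 s, if anything falls off the work surface, if the arm or the gripper's body presses on something with over 40 N, if the wrist force passes 120 N, or if a joint passes its speed limit or range.

## Robot

A 6-joint arm with a two-finger parallel gripper is mounted at the origin on the work surface. World frame = base frame: x ahead of the robot, y to its left, z up, the work surface at z = 0. Lengths are in m, angles in rad, forces in N, time in s.
With the tool pointing down it reaches from about 0.275 to 0.825 m from the base axis. Payload 4.9 kg.
Tool frame: the origin (TCP) lies at the centre of the arm's flange, where the gripper is bolted on; the fingertips stand 173 mm ahead of it and the grasp point (between the pads) lies 155 mm ahead of it; z points along the fingers, y is the line along which they close (so a half turn about z gives the same grasp; the last joint's range is limited). The gripper opens to 85 mm and grips with 20 to 120 N. Pads are 22 mm wide; open, the fingers measure 114 mm over their backs; the gripper's body (76 mm by 85 mm) begins 54 mm behind the grasp point. The pads swing forward as they close: fully open they stand 13 mm farther back than shut.
Start: joints at [1.034, 0.326, -0.193, 1.052, 0, 1.437], TCP at [0.216, 0.506, 0.405] pointing down, gripper open.
Joint ranges: [-2.65, 2.65], [-0.97, 1.79], [-1.3, 1.35], [-1.93, 2.1], [-1.47, 1.37], [-3.14, 3.14]. Speed limits (rad/s): [2.57, 2.57, 3.14, 3.14, 3.14, 3.14].

## Interface

Orientations are given as a unit quaternion [w, x, y, z].
In Python, from rig import * gives the robot as it stands.
- The arm moves only by the tool step_arm, never from a script. Its arguments are lists of equal length, an entry for each row: "claw": the finger opening in cm, from 0 to 8.54; "dp": the shift along the tool's x, y, z in cm, a list of three; "twist": the turn, a rotation vector about the tool's x, y, z in rad, a list of three. In form: {"claw": [claw, ...], "dp": [[dx, dy, dz], ...], "twist": [[ax, ay, az], ...]}. A call has 1 to 10 rows; each row shifts and turns the commanded pose from where the row before left it, along the tool's axes as they then stand; what a row does not reach is not made up. A row lasts 1/12 s, in which the tool goes at most 41.7 mm and 7.16 degrees, less where a joint would pass 70% of its speed; a pose out of reach is approached as far as the arm can. A call with a gripper value outside its range is refused whole. The fingers move at their own pace and stop on an object; "grip_force" is the grip in N (left out, the last holds). Time passes only in rows, so rows that do not move let the fingers close. It gives the time, the measured TCP pose, the force, the opening and the grip force at its end, in the units of the state.
- read_state(): the state, without advancing time (a new reading comes with each control period).
- snapshot(name): name is "scene" or "side" or "wrist"; returns the picture (400x640x3 uint8, red, green, blue); there is no depth.
- camera_params(name): a dict with "intrinsics" (3x3 intrinsics, pixels), "origin" and "attitude" of the camera in the world; the wrist camera has in their place "mount" (4x4, takes a point from camera to tool coordinates, whose origin is the TCP and whose axes are the flange's). Camera axes: x right, y up, looking along -z (the intrinsics and any distortion apply to the point x, -y, -z); pixel columns grow to the right and rows downward; lengths in m; the calibration is good to about 2 mm. A picture is of the moment at which its call begins: read the wrist's pose just before it. camera_params takes no time and is no camera call.
- sign_off(): hands the job in; it is judged then, once.
The state is a dict: "time_s": time; "q": joint angles; "joint_vel": joint speeds; "joint_torque": joint torques, N m; "tool_pos": TCP position; "eef_rot": TCP orientation; "wrist_force": force on the tool from outside, world axes, zero at the start; "torque": the same for the moment, N m; "finger_gap": finger opening in m; "gripper_force": force on a finger pad.
Only numpy, scipy, OpenCV 4.12 (cv2) and the standard library are available. Lean on these libraries where they do the work, as an engineer would, in place of code of your own. Each camera call takes 0.05 s, during which the arm holds its last target. There are 200 camera calls.

## Working session

There is one attempt and no reset: what is moved stays moved. The work goes in short steps, Python scripts to look and compute and a tool call to move; the robot and the scene stay as the last step left them, time stands still between calls to the robot, and variables do not carry over. Pictures are saved under pics/ and viewed, at most 10 in all, crops included, and the job is handed in when it is done.

Besides the shell and the picture viewer there is one more tool, called after ">>>" as a command line: name --argument value ..., lists and objects as JSON in quotes. step_arm: Moves the arm, as the interface text tells. Its arguments: {"type":"object","properties":{"claw":{"type":"array"},"dp":{"type":"array"},"twist":{"type":"array"},"grip_force":{"type":"number"}},"required":["claw","dp","twist"]}

```bash
mkdir -p pics; python3 - <<'E'
from rig import *
import cv2,numpy as np
s=read_state();print({k:np.round(v,4).tolist() for k,v in s.items()})
for n in ["scene","side","wrist"]:
    im=snapshot(n);cv2.imwrite(f"pics/{n}0.png",im[:,:,::-1]);np.save(f"pics/{n}0.npy",im)
    print(n,camera_params(n))
a=[cv2.imread(f"pics/{n}0.png") for n in ["scene","side"]]
E
```

```text
{'time_s': 0.0, 'q': [1.0338, 0.3269, -0.1936, 1.052, -0.0, 1.4366], 'joint_vel': [-0.0012, 0.0003, -0.0009, 0.0004, 0.0011, -0.0001], 'joint_torque': [-0.0018, -44.3409, 26.2437, 0.0156, -0.0003, 0.0], 'tool_pos': [0.2155, 0.5057, 0.4039], 'eef_rot': [-0.0003, 0.2001, 0.9798, -0.0008], 'wrist_force': [0.6617, 0.6592, -0.3167], 'torque': [-0.0123, -0.0348, -0.0077], 'gripper_force': 0.0, 'finger_gap': 0.0853}
scene {'intrinsics': array([[436.50743509,   0.        , 316.66202093],
       [  0.        , 436.50743509, 201.87756208],
       [  0.        ,   0.        ,   1.        ]]), 'origin': array([0.78443621, 0.38527857, 0.82133733]), 'attitude': array([0.24966381, 0.07014109, 0.26276767, 0.92935535])}
side {'intrinsics': array([[399.26131344,   0.        , 317.70162753],
       [  0.        , 399.26131344, 201.41174881],
       [  0.        ,   0.        ,   1.        ]]), 'origin': array([0.56622546, 0.64665286, 0.62712539]), 'attitude': array([-0.00165492,  0.00174605,  0.42638221,  0.9045399 ])}
wrist {'intrinsics': array([[307.5550049 ,   0.        , 318.61388665],
       [  0.        , 307.5550049 , 198.24026846],
       [  0.        ,   0.        ,   1.        ]]), 'mount': array([[-8.36378233e-04,  9.66342064e-01,  2.57259239e-01,
         6.39577839e-02],
       [ 9.99998671e-01,  1.16830754e-03, -1.13740366e-03,
        -5.02033575e-05],
       [-1.39967891e-03,  2.57257946e-01, -9.66341756e-01,
         3.01861231e-02],
       [ 0.00000000e+00,  0.00000000e+00,  0.00000000e+00,
         1.00000000e+00]])}
```

View pics/scene0.png

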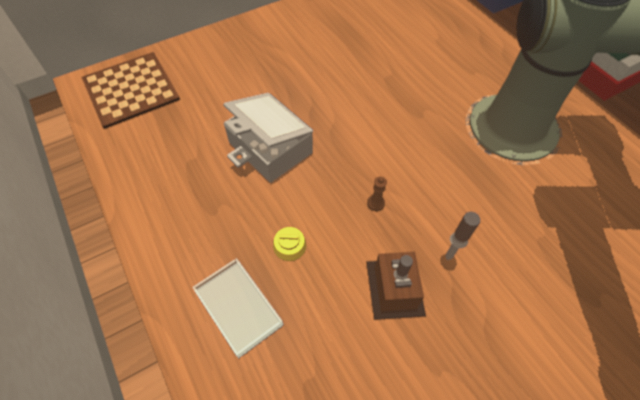

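View pics/side0.png

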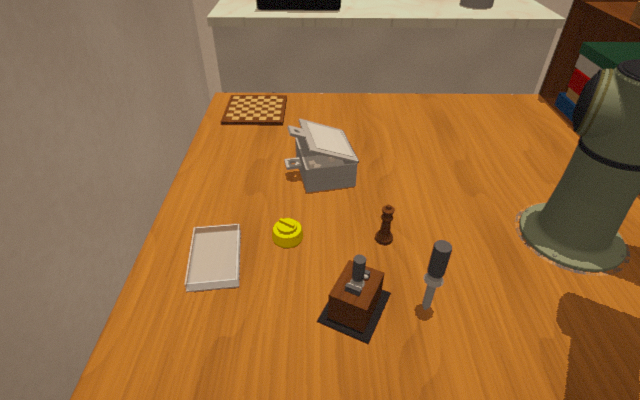

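Scene: the clipped pin at (404,265), a larger free-standing look-alike at (465,230), tin at (268,135), queen (377,193), timer (289,242), tray (237,306). The pin meant is the smaller one, in the clip's jaws. I'll confirm it in an enlarged crop that also gives pixels to measure.

```bash
python3 - <<'E'
import cv2,numpy as np
def crop(n,x,y,w=100,h=75):
    im=cv2.imread(f"pics/{n}0.png")[y:y+h,x:x+w]
    im=cv2.resize(im,(400,300),interpolation=cv2.INTER_CUBIC)
    for i in range(0,w,20):
        cv2.line(im,(i*4,0),(i*4,5),(0,0,255),1);cv2.putText(im,str(x+i),(i*4,14),0,.33,(0,0,255),1)
    for j in range(10,h,10):
        cv2.line(im,(0,j*4),(5,j*4),(0,0,255),1);cv2.putText(im,str(y+j),(7,j*4+4),0,.33,(0,0,255),1)
    return im
m=np.vstack([np.hstack([crop("scene",220,90,120,90),crop("side",270,110,120,90)]) if 0 else np.hstack([crop("scene",222,92),crop("side",272,117)]),np.hstack([crop("scene",360,245),crop("side",310,250)])])
cv2.imwrite("pics/m1.png",m)
E
```

```text
(no output)
```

View pics/m1.png

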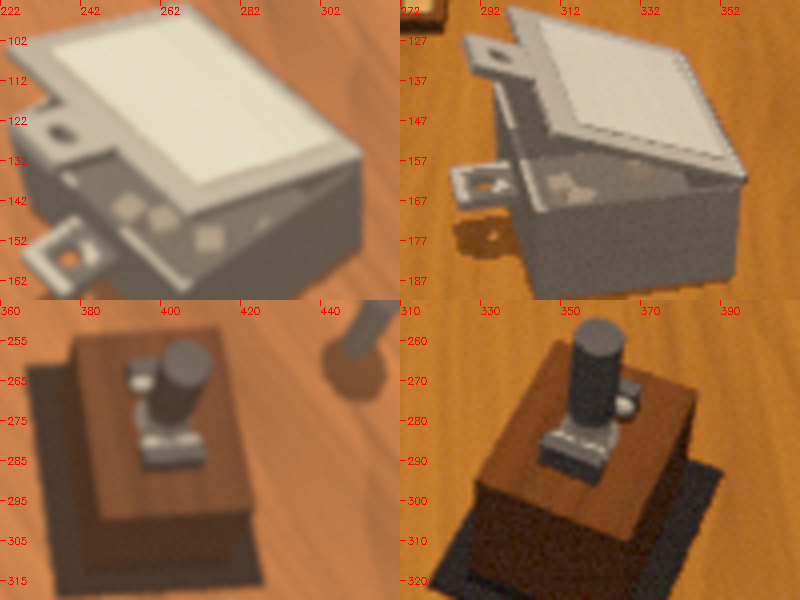

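View pics/wrist0.png

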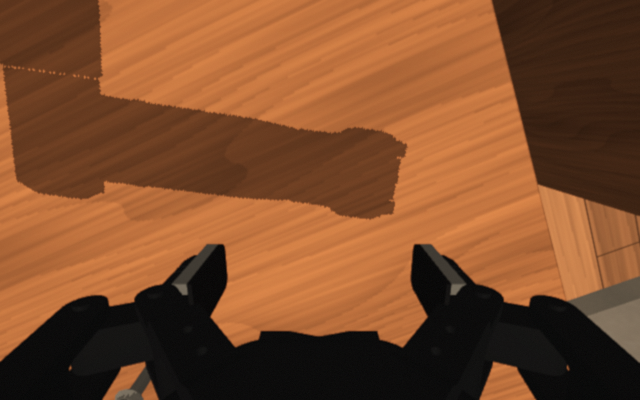

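The crops confirm it: the pin meant is the small one in the clip's jaws (scene (404,265), side (359,275)). The big one stands free on the wood. Tin lid is part open, with the upper eye at scene (238,125) / side (297,131) and the lower eye at scene (239.5,157) / side (293,163). Now I'll fit the poses.

```bash
cat > h.py <<'E'
from rig import *
import numpy as np, cv2
from scipy.spatial.transform import Rotation as R
from scipy.optimize import least_squares
def rq(q): return R.from_quat(np.r_[q[1:],q[0]])
def proj(n,P,st=None):
    c=camera_params(n);P=np.atleast_2d(P)
    if n=="wrist":
        Rt=rq(st["eef_rot"]).as_matrix();M=c["mount"]
        A=Rt@M[:3,:3];o=Rt@M[:3,3]+st["tool_pos"]
    else: A=rq(c["attitude"]).as_matrix();o=c["origin"]
    p=(P-o)@A; K=c["intrinsics"]
    return np.c_[K[0,2]+K[0,0]*p[:,0]/-p[:,2],K[1,2]+K[1,1]*p[:,1]/p[:,2]]
def place(v,P):  # v=x,y,yaw,z
    return R.from_euler('z',v[2]).apply(np.atleast_2d(P))+[v[0],v[1],v[3]]
def lidp(a,P):   # P relative hinge (x from hinge, y, z above hinge)
    return R.from_euler('y',-a).apply(np.atleast_2d(P))+[-.065,0,.070]
E
python3 - <<'E'
from h import *
L=np.array([[.15,0,.008],[.13,-.08,.008],[.13,.08,.008],[0,.08,.008],[0,-.08,.008]])
B=np.array([[.085,0,.042],[.065,.08,0],[-.065,.08,0]])
ob={"scene":np.array([[237.75,125.25],[223.2,104],[269.5,145],[312.5,130.7],[269.5,93.3],[239.5,157]]),
"side":np.array([[297,131],[299.5,119],[309.5,149.5],[358.25,162],[343.25,130],[293.25,163],[307,190.75],[355.25,186.25]])}
def f(v):
    P=place(np.r_[v[:3],v[4]],np.r_[lidp(v[3],L),B]);return np.r_[(proj("scene",P[:6])-ob["scene"]).ravel(),(proj("side",P)-ob["side"]).ravel()]
r=least_squares(f,[.6,.15,0,.4,0],loss="soft_l1");print("tin x y yaw lid z",r.x.round(4));print(f(r.x).round(1).reshape(-1,2).tolist())
C=np.array([[.035,-.045,.07],[-.035,-.045,.07],[-.035,.045,.07],[.035,.045,.07],[0,0,.134]])
oc={"scene":np.array([[378.75,253.75],[415,252],[423,298.75],[385,299.5],[407.5,260.5]]),
"side":np.array([[348.75,260.5],[384.25,273],[367.5,310.5],[329.25,295],[359.5,259.5]])}
best=None
for y0 in np.arange(4)*np.pi/2:
  # side order differs: solve with its own cyclic shift
  for s1 in range(4):
   for s2 in range(4):
    i1=np.r_[np.roll(range(4),s1),4];i2=np.r_[np.roll(range(4),s2),4]
    g=lambda v:np.r_[(proj("scene",place(v,C[i1]))-oc["scene"]).ravel(),(proj("side",place(v,C[i2]))-oc["side"]).ravel()]
    q=least_squares(g,[.45,.33,y0,0])
    if best is None or q.cost<best[0]-1e-3: best=(q.cost,q.x,g(q.x),s1,s2)
print("clip",best[0],best[1].round(4),best[2].round(1).reshape(-1,2).tolist(),best[3:])
v=best[1];print("pin origin",place(v,[0,0,.07]))
def ray(n,u):
    c=camera_params(n);K=c["intrinsics"];A=rq(c["attitude"]).as_matrix()
    d=A@np.array([(u[0]-K[0,2])/K[0,0],-(u[1]-K[1,2])/K[1,1],-1]);o=c["origin"];return o,d
def tri(a,b):
    o,d=ray("scene",a);p,e=ray("side",b);t=np.linalg.lstsq(np.c_[d,-e],p-o,rcond=None)[0];return ((o+t[0]*d+p+t[1]*e)/2).round(3)
print("queen top",tri((380,182),(388,208)),"timer",tri((289,238),(288,229)),"big top",tri((470,219),(442,247)),"big bottom",tri((450,258),(427,307)),"traynearR",tri((281,321),(239,287)))
E
```

```text
tin x y yaw lid z [ 0.548  -0.2446  0.2038  0.3729 -0.0049]
[[0.6, -0.4], [0.9, -1.9], [0.0, -0.3], [1.3, -0.8], [-0.2, -1.7], [0.3, -2.3], [-0.6, 1.1], [-0.9, 0.0], [0.2, 1.3], [-0.4, -0.0], [-1.3, 0.4], [-0.8, -0.2], [-1.4, 2.2], [-0.5, 0.7]]Traceback (most recent call last):
  File "<stdin>", line 19, in <module>
    return func(*args, **kwargs)
    result = trf(vector_fun.fun, vector_fun.jac, x0, f0, J0, lb, ub, ftol, xtol,
                 gtol, max_nfev, x_scale, loss_function, tr_solver,
                 tr_options.copy(), verbose, callback=callback_wrapped)
    return trf_no_bounds(
        fun, jac, x0, f0, J0, ftol, xtol, gtol, max_nfev, x_scale,
        loss_function, tr_solver, tr_options, verbose, callback=callback)
    J = jac(x)
    self._update_jac()
    ~~~~~~~~~~~~~~~~^^
    self.J = self.jac_wrapped(xp_copy(self.x), f0=self.f)
             ~~~~~~~~~~~~~~~~^^^^^^^^^^^^^^^^^^^^^^^^^^^^
    J, dct = approx_derivative(
             ~~~~~~~~~~~~~~~~~^
        self.fun,
        ^^^^^^^^^
    ...<2 lines>...
        **self.finite_diff_options,
        ^^^^^^^^^^^^^^^^^^^^
[... 153 characters left out ...]
          use_one_sided, method,
                             ^^^^^^^^^^^^^^^^^^^^^^
                             mf)
                             ^^^
    df = [f_eval - f0 for f_eval in f_evals]
                                    ^^^^^^^
    f = np.atleast_1d(self.fun(x, *self.args, **self.kwargs))
                      ~~~~~~~~^^^^^^^^^^^^^^^^^^^^^^^^^^^^^^
    return np.atleast_1d(self.fun(x))
                         ~~~~~~~~^^^
    return self.f(x, *self.args, **self.kwargs)
           ~~~~~~^^^^^^^^^^^^^^^^^^^^^^^^^^^^^^
  File "<stdin>", line 18, in <lambda>
  File "h.py", line 7, in proj
    c=camera_params(n);P=np.atleast_2d(P)
ValueError: time passes only in moves, steps and waits
```

```bash
sed -i 's/^def proj/from functools import lru_cache\ncamera_params=lru_cache(camera_params)\ndef proj/' h.py
cat > fit.py <<'E'
from h import *
L=np.array([[.15,0,.008],[.13,-.08,.008],[.13,.08,.008],[0,.08,.008],[0,-.08,.008]])
B=np.array([[.085,0,.042],[.065,.08,0],[-.065,.08,0]])
ob={"scene":np.array([[237.75,125.25],[223.2,104],[269.5,145],[312.5,130.7],[269.5,93.3],[239.5,157]]),
"side":np.array([[297,131],[299.5,119],[309.5,149.5],[358.25,162],[343.25,130],[293.25,163],[307,190.75],[355.25,186.25]])}
def f(v):
    P=place(np.r_[v[:3],0],np.r_[lidp(v[3],L),B]);return np.r_[(proj("scene",P[:6])-ob["scene"]).ravel(),(proj("side",P)-ob["side"]).ravel()]
r=least_squares(f,[.6,.15,0,.4],loss="soft_l1");print("tin x y yaw lid",r.x.round(4));t=np.r_[r.x[:3],0]
print("upper eye open/shut",place(t,lidp(r.x[3],L[0])),place(t,[.085,0,.078]))
C=np.array([[.035,-.045,.07],[-.035,-.045,.07],[-.035,.045,.07],[.035,.045,.07],[0,0,.134]])
oc={"scene":np.array([[378.75,253.75],[415,252],[423,298.75],[385,299.5],[407.5,260.5]]),
"side":np.array([[348.75,260.5],[384.25,273],[367.5,310.5],[329.25,295],[359.5,259.5]])}
best=None
for s1 in range(4):
   for s2 in range(4):
    i1=np.r_[np.roll(range(4),s1),4];i2=np.r_[np.roll(range(4),s2),4]
    g=lambda v:np.r_[(proj("scene",place(v,C[i1]))-oc["scene"]).ravel(),(proj("side",place(v,C[i2]))-oc["side"]).ravel()]
    for y0 in (0,1.5,3):
      q=least_squares(g,[.45,.33,y0,0],max_nfev=60)
      if best is None or q.cost<best[0]-1e-3: best=(q.cost,q.x,g(q.x),s1,s2)
print("clip",best[0],best[1].round(4),best[2].round(1).reshape(-1,2).tolist(),best[3:])
def ray(n,u):
    c=camera_params(n);K=c["intrinsics"];A=rq(c["attitude"]).as_matrix()
    return c["origin"],A@np.array([(u[0]-K[0,2])/K[0,0],-(u[1]-K[1,2])/K[1,1],-1])
def tri(a,b):
    o,d=ray("scene",a);p,e=ray("side",b);t=np.linalg.lstsq(np.c_[d,-e],p-o,rcond=None)[0];return ((o+t[0]*d+p+t[1]*e)/2).round(3)
print("queen top",tri((380,182),(388,208)),"timer",tri((289,238),(288,229)),"big top",tri((470,219),(442,247)),"big bottom",tri((450,258),(427,307)),"traynearR",tri((281,321),(239,287)),"handle top",tri((407.5,260.5),(359.5,259.5)))
E
timeout 100 python3 fit.py
```

```text
tin x y yaw lid [ 0.5488 -0.2396  0.2049  0.3705]
upper eye open/shut [[ 0.61924517 -0.22493312  0.13176726]] [[ 0.63204538 -0.22227289  0.078     ]]
clip 11.021109568940691 [ 0.496   0.1967 -0.4643 -0.0039] [[0.3, -0.9], [0.7, -1.2], [1.6, -2.2], [0.8, -0.7], [-0.2, -0.7], [-0.5, 0.3], [-0.4, 0.9], [-1.9, 1.0], [-1.7, 0.9], [-0.5, 0.5]] (0, 0)
queen top [0.421 0.017 0.089] timer [0.63  0.004 0.018] big top [0.366 0.196 0.159] big bottom [0.364 0.202 0.006] traynearR [ 0.722  0.139 -0.015] handle top [0.496 0.198 0.132]
```

Measurements are good (clip handle top at 0.496, 0.198, 0.132; tin yaw 0.205, lid 0.37 rad). Lid first: I'll travel over the tin with the fingers closed.

>>> step_arm --claw '[0, 0, 0, 0, 0, 0, 0, 0, 0, 0]' --dp '[[-1.5, -1.2, 0], [-2.7, -2.2, 0], [-2.7, -2.2, 0], [-2.7, -2.2, 0], [-2.7, -2.2, 0], [-2.7, -2.2, 0], [-2.7, -2.2, 0], [-2.7, -2.2, 0], [-2.7, -2.2, 0], [-2.7, -2.2, 0]]' --twist '[[0, 0, 0], [0, 0, 0], [0, 0, 0], [0, 0, 0], [0, 0, 0], [0, 0, 0], [0, 0, 0], [0, 0, 0], [0, 0, 0], [0, 0, 0]]'

```text
time_s: 0.98
tool_pos: [0.3709, 0.2101, 0.4046]
eef_rot: [-0.0, 0.2, 0.98, 0.0]
wrist_force: [0.6, 0.6, -0.4]
finger_gap: 0.0001
gripper_force: 0.0
```

>>> step_arm --claw '[0, 0, 0, 0, 0, 0, 0, 0, 0, 0]' --dp '[[-2.7, -2.2, 0], [-2.7, -2.2, 0], [-2.7, -2.2, 0], [-2.7, -2.2, 0], [-2.7, -2.2, 0], [-2.7, -2.2, 0], [-2.7, -2.2, 0], [-2.7, -2.2, 0], [-2.7, -2.2, 0], [-2.7, -2.2, 0]]' --twist '[[0, 0, 0], [0, 0, 0], [0, 0, 0], [0, 0, 0], [0, 0, 0], [0, 0, 0], [0, 0, 0], [0, 0, 0], [0, 0, 0], [0, 0, 0]]'

```text
time_s: 1.82
tool_pos: [0.5332, -0.0983, 0.4044]
eef_rot: [-0.0, 0.2, 0.98, 0.0]
wrist_force: [0.8, 0.6, 0.9]
finger_gap: 0.0001
gripper_force: 0.0
```

>>> step_arm --claw '[0, 0, 0, 0, 0]' --dp '[[-2.7, -2.2, 0], [-2.7, -2.2, 0], [-2.7, -2.2, 0], [-1, -0.8, 0], [0, 0, 0]]' --twist '[[0, 0, 0], [0, 0, 0], [0, 0, 0], [0, 0, 0], [0, 0, 0]]'

```text
time_s: 2.23
tool_pos: [0.5884, -0.2034, 0.4036]
eef_rot: [-0.0, 0.202, 0.979, -0.0]
wrist_force: [-0.4, -0.1, 0.2]
finger_gap: -0.0004
gripper_force: 0.0
```

```bash
cat >> h.py <<'E'
def todp(p):
    s=read_state();return (rq(s["eef_rot"]).inv().apply(np.array(p)-s["tool_pos"])*100).round(2)
E
python3 - <<'E'
from h import *
s=read_state();print({k:np.round(s[k],4).tolist() for k in ("tool_pos","eef_rot","q","wrist_force","finger_gap")})
print(todp([.598,-.229,.30]))
E
```

```text
{'tool_pos': [0.5884, -0.2034, 0.4036], 'eef_rot': [-0.0, 0.2018, 0.9794, -0.0003], 'q': [-0.4512, 0.4628, 0.0112, 1.1191, -0.0006, -0.0449], 'wrist_force': [-0.4034, -0.0748, 0.2122], 'finger_gap': -0.0004}
[-1.89 -1.96 10.36]
```

>>> step_arm --claw '[0, 0, 0, 0, 0]' --dp '[[-1.9, -2, 1.4], [0, 0, 3], [0, 0, 3], [0, 0, 2], [0, 0, 0]]' --twist '[[0, 0, 0], [0, 0, 0], [0, 0, 0], [0, 0, 0], [0, 0, 0]]'

```text
time_s: 2.65
tool_pos: [0.5948, -0.2243, 0.3055]
eef_rot: [-0.005, 0.2, 0.98, 0.001]
wrist_force: [-1.1, 0.3, -0.8]
finger_gap: 0.0003
gripper_force: 0.0
```

>>> step_arm --claw '[0, 0, 0, 0, 0, 0, 0, 0]' --dp '[[0, 0, 0.7], [0, 0, 0.7], [0, 0, 0.7], [0, 0, 0.7], [0, 0, 0.7], [0, 0, 0.7], [0, 0, 0.7], [0, 0, 0]]' --twist '[[0, 0, 0], [0, 0, 0], [0, 0, 0], [0, 0, 0], [0, 0, 0], [0, 0, 0], [0, 0, 0], [0, 0, 0]]'

```text
time_s: 3.32
tool_pos: [0.5966, -0.226, 0.2599]
eef_rot: [-0.001, 0.2, 0.98, 0.0]
wrist_force: [-0.4, 0.0, 0.2]
finger_gap: 0.0002
gripper_force: 0.0
```

>>> step_arm --claw '[0, 0, 0, 0]' --dp '[[0, 0, 0.4], [0, 0, 0.3], [0, 0, 0.2], [0, 0, 0]]' --twist '[[0, 0, 0], [0, 0, 0], [0, 0, 0], [0, 0, 0]]'

```text
time_s: 3.65
tool_pos: [0.597, -0.2261, 0.2521]
eef_rot: [-0.0, 0.2, 0.98, -0.0]
wrist_force: [-0.4, -0.3, -0.5]
finger_gap: -0.0001
gripper_force: 0.0
```

>>> step_arm --claw '[0, 0, 0, 0]' --dp '[[0, 0, 0.2], [0, 0, 0.1], [0, 0, 0], [0, 0, 0]]' --twist '[[0, 0, 0], [0, 0, 0], [0, 0, 0], [0, 0, 0]]'

```text
time_s: 3.98
tool_pos: [0.597, -0.2261, 0.2513]
eef_rot: [0.0, 0.2, 0.98, -0.0]
wrist_force: [-3.0, 2.7, 10.5]
finger_gap: 0.0002
gripper_force: 5.4
```

```bash
python3 - <<'E'
from h import *
def crop(n,x,y,w,h,s):
    im=snapshot(n)[y:y+h,x:x+w,::-1];im=cv2.resize(im,None,fx=s,fy=s,interpolation=cv2.INTER_CUBIC)
    for i in range(0,w,20): cv2.putText(im,str(x+i),(int(i*s),10),0,.33,(0,0,255),1)
    for j in range(10,h,10): cv2.putText(im,str(y+j),(0,int(j*s)+4),0,.33,(0,0,255),1)
    return im
cv2.imwrite("pics/m2.png",np.hstack([crop("scene",200,60,133,133,3),crop("side",270,80,133,133,3)]))
E
```

```text
(no output)
```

View pics/m2.png

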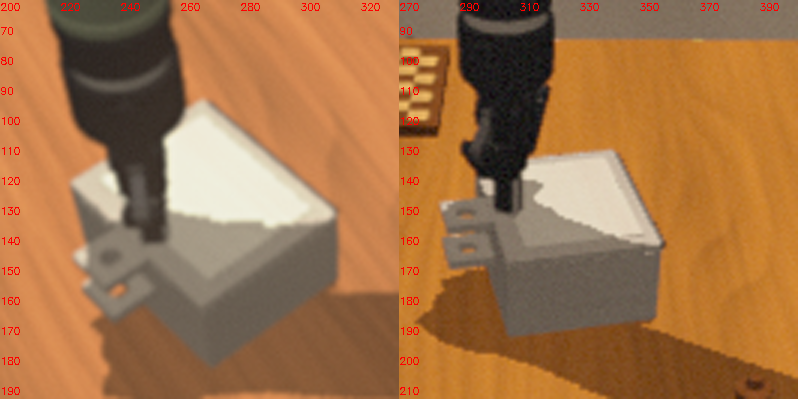

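Lid is shut: tip is at z = 0.078 with 10 N of contact force. The eyes line up at scene (236,145) and side (292,149). Lift and look with the wrist camera, opening the fingers.

>>> step_arm --claw '[0, 0, 0, 0, 0, 0]' --dp '[[0, 0, -1], [0, 0, -3], [0, 0, -3], [0, 0, -3], [0, 0, 0], [0, 0, 0]]' --twist '[[0, 0, 0], [0, 0, 0], [0, 0, 0], [0, 0, 0], [0, 0, 0], [0, 0, 0]]'

```text
time_s: 4.58
tool_pos: [0.5978, -0.2266, 0.3523]
eef_rot: [0.002, 0.2, 0.98, -0.001]
wrist_force: [-1.0, -1.0, -0.7]
finger_gap: -0.0004
gripper_force: 0.0
```

```bash
python3 - <<'E'
from h import *
s=read_state();im=snapshot("wrist")
t=[.5488,-.2396,.2049,0]
P=place(t,[[.085,0,.078],[.085,0,.042],[.105,.02,.078],[.105,-.02,.078],[.065,.08,.078],[.065,-.08,.078]])
u=proj("wrist",P,s);print(s["tool_pos"],u.round(1))
np.savez("pics/w1.npz",im=im,p=s["tool_pos"],q=s["eef_rot"])
x,y=u[0].astype(int);x0=max(0,x-100);y0=max(0,y-75);c=im[y0:y0+150,x0:x0+200,::-1]
c=cv2.resize(c,None,fx=4,fy=4,interpolation=cv2.INTER_CUBIC)
for i in range(0,c.shape[1]//4,20): cv2.putText(c,str(x0+i),(i*4,10),0,.35,(0,0,255),1)
for i in range(10,c.shape[0]//4,10): cv2.putText(c,str(y0+i),(0,i*4+4),0,.35,(0,0,255),1)
cv2.imwrite("pics/w1.png",c)
E
```

```text
[ 0.59779852 -0.22662421  0.35227219] [[339.2 229.6]
 [336.7 216. ]
 [371.9 235.1]
 [332.9 259.7]
 [409.  155.9]
 [249.9 261.2]]
```

View pics/w1.png

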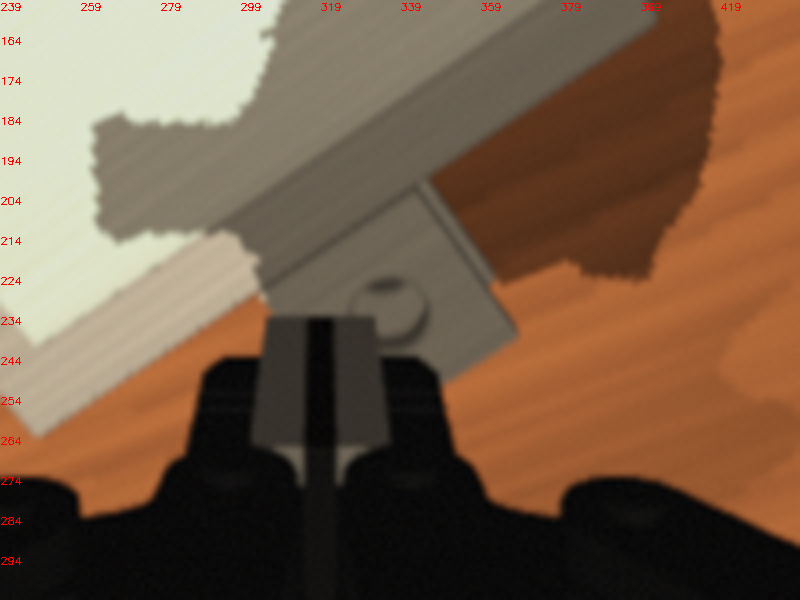

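The eye's upper rim is centred at wrist pixel (336.3,231.7) and the lug corner at (368.5,237.8), about 3 px off prediction. I'll refine the tin pose from this picture, then go to the pin and view it from the same relative pose so calibration errors cancel.

```bash
python3 - <<'E'
from h import *
d=np.load("pics/w1.npz");st=dict(tool_pos=d["p"],eef_rot=d["q"])
Q=np.array([[.085,0,.078],[.105,.02,.078],[.065,.08,.078],[.065,-.08,.078]]);ob=np.array([[336.3,231.7],[368.5,237.8],[405,157],[248.5,263.3]])
w=np.array([[2],[1],[1],[1]])
f=lambda v:((proj("wrist",place(np.r_[v,0],Q),st)-ob)*w).ravel()
r=least_squares(f,[.5488,-.2396,.2049]);print(r.x.round(4),f(r.x).round(1),"eye",place(np.r_[r.x,0],Q[0]).round(4))
# eye alone at given plane
g=lambda e:(proj("wrist",[e[0],e[1],.078],st)-ob[0]).ravel();e=least_squares(g,[.632,-.222]).x;print("eye direct",e,"rel to tcp",e-d["p"][:2])
s=read_state();a=R.from_matrix(rq(s["eef_rot"]).as_matrix());print("tool y angle",np.degrees(np.arctan2(a.as_matrix()[1,1],a.as_matrix()[0,1])))
# pin at (.496,.197); view with same rel offset (tool) as the eye
tgt=np.array([.496,.197])-(e-d["p"][:2]);print("tcp view",tgt,todp([*tgt,.40]))
E
```

```text
[ 0.5497 -0.2433  0.2141] [ 0.  -0.1  0.5 -1.   0.1  0.6 -0.8  0.6] eye [[ 0.6328 -0.2252  0.078 ]]
eye direct [ 0.63285107 -0.22526193] rel to tcp [0.03505256 0.00136228]
tool y angle 66.91583502259263
tcp view [0.46094744 0.19563772] [29.07 33.47 -5.02]
```

>>> step_arm --claw '[0, 0, 0, 0, 0, 0, 0, 0, 0, 0]' --dp '[[0, 0, -3], [1, 1.1, -2], [2.5, 2.9, 0], [2.5, 2.9, 0], [2.5, 2.9, 0], [2.5, 2.9, 0], [2.5, 2.9, 0], [2.5, 2.9, 0], [2.5, 2.9, 0], [2.5, 2.9, 0]]' --twist '[[0, 0, 0], [0, 0, 0], [0, 0, 0], [0, 0, 0], [0, 0, 0], [0, 0, 0], [0, 0, 0], [0, 0, 0], [0, 0, 0], [0, 0, 0]]'

```text
time_s: 5.47
tool_pos: [0.4977, 0.0812, 0.398]
eef_rot: [-0.002, 0.2, 0.98, -0.0]
wrist_force: [0.8, -0.1, -0.5]
finger_gap: -0.0001
gripper_force: 0.0
```

>>> step_arm --claw '[8.5, 8.5, 8.5, 8.5, 8.5, 8.5, 8.5]' --dp '[[2.5, 2.9, 0], [2.5, 2.9, 0], [2, 2.3, 0], [1, 1.1, 0], [0, 0, 0], [0, 0, 0], [0, 0, 0]]' --twist '[[0, 0, 0], [0, 0, 0], [0, 0, 0], [0, 0, 0], [0, 0, 0], [0, 0, 0], [0, 0, 0]]'

```text
time_s: 6.05
tool_pos: [0.4616, 0.1951, 0.3988]
eef_rot: [-0.001, 0.2, 0.98, -0.001]
wrist_force: [-0.3, 0.5, -0.4]
finger_gap: 0.0831
gripper_force: 0.0
```

```bash
python3 - <<'E'
from h import *
s=read_state();im=snapshot("wrist")
P=np.array([[.496,.197,.134],[.496,.197,.078]])
u=proj("wrist",P,s);print(s["tool_pos"],s["eef_rot"],u.round(1))
np.savez("pics/w2.npz",im=im,p=s["tool_pos"],q=s["eef_rot"])
x,y=u[0].astype(int);x0=max(0,x-80);y0=max(0,y-70);c=im[y0:y0+120,x0:x0+160,::-1]
c=cv2.resize(c,None,fx=5,fy=5,interpolation=cv2.INTER_CUBIC)
for i in range(0,160,20): cv2.putText(c,str(x0+i),(i*5,10),0,.35,(0,0,255),1)
for i in range(10,120,10): cv2.putText(c,str(y0+i),(0,i*5+4),0,.35,(0,0,255),1)
cv2.imwrite("pics/w2.png",c)
E
```

```text
[0.4616375  0.19509928 0.39875678] [-6.72647544e-04  2.00304232e-01  9.79733296e-01 -6.55835428e-04] [[337.5 236.9]
 [334.2 215.6]]
```

View pics/w2.png

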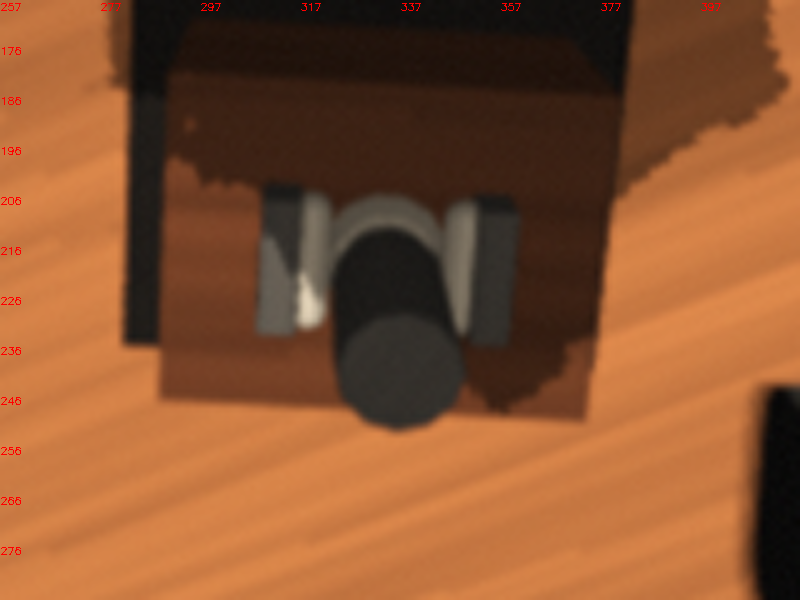

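```bash
python3 - <<'E'
from h import *
d=np.load("pics/w2.npz");st=dict(tool_pos=d["p"],eef_rot=d["q"])
def sol(u,z): return least_squares(lambda e:(proj("wrist",[*e,z],st)-u).ravel(),[.496,.197]).x
print("top",sol([337,240.6],.134),sol([337,240.6],.13))
th=np.linspace(0,6.3,80);ring=np.c_[np.cos(th),np.sin(th),0*th]*.013
def col(e): 
    p=proj("wrist",[*e,.078]+ring,st);return [p[:,1].min()-204.8,(p[:,0].min()+p[:,0].max())/2-334.6]
print("collar",least_squares(col,[.496,.197]).x)
J=place([.496,.197,-.4643,0],[[0,.015,.084],[0,-.015,.084]]);print(proj("wrist",J,st))
for p in [(.4935,.197,.27)]: print(todp([*p[:2],.40]))
E
```

```text
top [0.49884717 0.19536317] [0.50048547 0.19494101]
collar [0.49789512 0.19666057]
[[349.84251088 218.36380354]
 [319.10881    216.60218412]]
[-2.82  1.44 -0.11]
```

Pin at about (0.498, 0.1965). In the picture the handle top is at (337,240.6) with a jaw on each side. Lower with the fingers open and grasp the handle.

>>> step_arm --claw '[8.5, 8.5, 8.5, 8.5, 8.5, 8.5, 8.5, 8.5, 8.5]' --dp '[[-1.7, 0.8, 0], [-1.6, 0.7, 1], [0, 0, 2.5], [0, 0, 2.5], [0, 0, 2.5], [0, 0, 2.4], [0, 0, 2], [0, 0, 0], [0, 0, 0]]' --twist '[[0, 0, 0], [0, 0, 0], [0, 0, 0], [0, 0, 0], [0, 0, 0], [0, 0, 0], [0, 0, 0], [0, 0, 0], [0, 0, 0]]'

```text
time_s: 6.85
tool_pos: [0.4978, 0.1953, 0.2698]
eef_rot: [-0.001, 0.201, 0.98, -0.001]
wrist_force: [-0.5, 0.6, -0.5]
finger_gap: 0.0851
gripper_force: 0.0
```

>>> step_arm --claw '[3, 3, 3, 1.5, 1.5, 1.5, 1.5, 1.5]' --dp '[[0, 0, 0], [0, 0, 0], [0, 0, 0], [0, 0, 0], [0, 0, 0], [0, 0, 0], [0, 0, 0], [0, 0, 0]]' --twist '[[0, 0, 0], [0, 0, 0], [0, 0, 0], [0, 0, 0], [0, 0, 0], [0, 0, 0], [0, 0, 0], [0, 0, 0]]' --grip_force 50

```text
time_s: 7.52
tool_pos: [0.4981, 0.1966, 0.2714]
eef_rot: [0.001, 0.2, 0.98, 0.0]
wrist_force: [-0.9, -0.4, 5.5]
finger_gap: 0.0206
gripper_force: 48.8
```

>>> step_arm --claw '[1.5, 1.5, 1.5, 1.5, 1.5, 1.5, 1.5, 1.5, 1.5, 1.5]' --dp '[[0, 0, -0.2], [0, 0, -0.3], [0, 0, -0.4], [0, 0, -0.5], [0, 0, -0.7], [0, 0, -1], [0, 0, -1], [0, 0, -1.5], [0, 0, -1.5], [0, 0, -1.5]]' --twist '[[0, 0, 0], [0, 0, 0], [0, 0, 0], [0, 0, 0], [0, 0, 0], [0, 0, 0], [0, 0, 0], [0, 0, 0], [0, 0, 0], [0, 0, 0]]'

```text
time_s: 8.35
tool_pos: [0.4979, 0.1966, 0.3585]
eef_rot: [0.0, 0.2, 0.98, 0.0]
wrist_force: [0.8, 0.7, -0.5]
finger_gap: 0.0206
gripper_force: 49.2
```

>>> step_arm --claw '[1.5, 1.5, 1.5, 1.5, 1.5]' --dp '[[0, 0, -2], [0, 0, -2], [0, 0, -1], [0, 0, 0], [0, 0, 0]]' --twist '[[0, 0, 0], [0, 0, 0], [0, 0, 0], [0, 0, 0], [0, 0, 0]]'

```text
time_s: 8.77
tool_pos: [0.498, 0.1966, 0.4072]
eef_rot: [0.001, 0.2, 0.98, 0.0]
wrist_force: [-0.4, 0.2, -2.1]
finger_gap: 0.021
gripper_force: 49.2
```

```bash
python3 - <<'E'
from h import *
s=read_state();print(s["tool_pos"],s["eef_rot"],s["finger_gap"])
c=[]
for n in("scene","side"):
    u=proj(n,s["tool_pos"]-[0,0,.23])[0].astype(int);x0,y0=u-[50,65];im=snapshot(n);np.savez(f"pics/h_{n}.npz",im=im)
    m=cv2.resize(im[y0:y0+120,x0:x0+100,::-1],None,fx=4,fy=4,interpolation=cv2.INTER_CUBIC)
    for i in range(0,100,20): cv2.putText(m,str(x0+i),(i*4,10),0,.35,(0,0,255),1)
    for i in range(10,120,10): cv2.putText(m,str(y0+i),(0,i*4+4),0,.35,(0,0,255),1)
    c.append(m)
    # predicted collar underside and tip at nominal
    h=s["tool_pos"][2]-.2714
    print(n,proj(n,[[*s["tool_pos"][:2],.07+h],[*s["tool_pos"][:2],.01+h]]).round(1))
cv2.imwrite("pics/h.png",np.hstack(c))
E
```

```text
[0.49797775 0.19660815 0.4072069 ] [7.05669138e-04 2.00040451e-01 9.79787329e-01 3.30651965e-04] 0.020954580614032756
scene [[414.8 240.6]
 [408.  256.5]]
side [[361.2 226.6]
 [358.5 253.4]]
```

View pics/h.png

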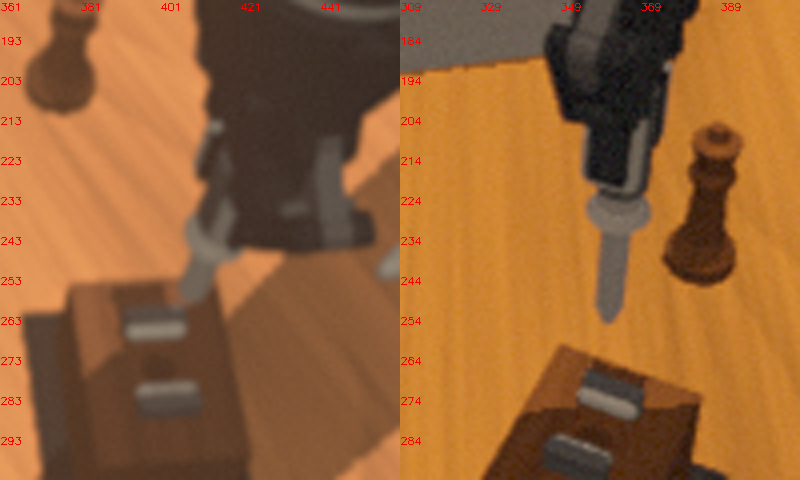

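The pin is out of the clip and upright, collar at side (363,227) and tip at side (361.5,254). Carry it over the eye.

>>> step_arm --claw '[1.5, 1.5, 1.5, 1.5, 1.5, 1.5, 1.5, 1.5, 1.5, 1.5]' --dp '[[-0.7, -0.8, 0], [-1.4, -1.6, 0], [-2, -2.3, 0], [-2.2, -2.6, 0], [-2.2, -2.6, 0], [-2.2, -2.6, 0], [-2.2, -2.6, 0], [-2.2, -2.6, 0], [-2.2, -2.6, 0], [-2.2, -2.6, 0]]' --twist '[[0, 0, 0], [0, 0, 0], [0, 0, 0], [0, 0, 0], [0, 0, 0], [0, 0, 0], [0, 0, 0], [0, 0, 0], [0, 0, 0], [0, 0, 0]]'

```text
time_s: 9.7
tool_pos: [0.5874, -0.093, 0.4054]
eef_rot: [-0.001, 0.2, 0.98, -0.0]
wrist_force: [-0.2, 1.0, -1.6]
finger_gap: 0.0211
gripper_force: 49.2
```

>>> step_arm --claw '[1.5, 1.5, 1.5, 1.5, 1.5, 1.5, 1.5]' --dp '[[-2.2, -2.6, 0], [-2.2, -2.6, 0], [-2.2, -2.6, 0], [-1.8, -2, 0], [-1, -0.8, 0], [0, 0, 0], [0, 0, 0]]' --twist '[[0, 0, 0], [0, 0, 0], [0, 0, 0], [0, 0, 0], [0, 0, 0], [0, 0, 0], [0, 0, 0]]'

```text
time_s: 10.28
tool_pos: [0.632, -0.2261, 0.4049]
eef_rot: [-0.001, 0.201, 0.98, 0.0]
wrist_force: [0.2, 0.2, -2.1]
finger_gap: 0.021
gripper_force: 49.2
```

```bash
python3 - <<'E'
from h import *
s=read_state();print(s["tool_pos"],s["eef_rot"],todp([.633,-.225,.36]))
E
```

```text
[ 0.63197738 -0.22611731  0.40492034] [-1.32449999e-03  2.00845978e-01  9.79621854e-01  4.02480243e-04] [-0.06  0.14  4.49]
```

>>> step_arm --claw '[1.5, 1.5, 1.5, 1.5, 1.5, 1.5]' --dp '[[0, 0.1, 2], [0, 0, 2], [0, 0, 1.2], [0, 0, 0.6], [0, 0, 0], [0, 0, 0]]' --twist '[[0, 0, 0], [0, 0, 0], [0, 0, 0], [0, 0, 0], [0, 0, 0], [0, 0, 0]]'

```text
time_s: 10.78
tool_pos: [0.6327, -0.2233, 0.3489]
eef_rot: [-0.0, 0.2, 0.98, 0.0]
wrist_force: [-0.3, 0.7, -0.2]
finger_gap: 0.0208
gripper_force: 49.2
```

```bash
python3 - <<'E'
from h import *
s=read_state();print(s["tool_pos"],s["eef_rot"],s["wrist_force"])
c=[]
for n in("scene","side"):
    u=proj(n,[.633,-.225,.085])[0].astype(int);x0,y0=u-[25,30];im=snapshot(n)
    m=cv2.resize(im[y0:y0+60,x0:x0+50,::-1],None,fx=8,fy=8,interpolation=cv2.INTER_CUBIC)
    for i in range(0,50,10): cv2.putText(m,str(x0+i),(i*8,10),0,.35,(0,0,255),1)
    for i in range(5,60,5): cv2.putText(m,str(y0+i),(0,i*8+4),0,.35,(0,0,255),1)
    c.append(m)
    print(n,"px per +10mm x,y:",np.diff(proj(n,[[.633,-.225,.078],[.643,-.225,.078]]),axis=0).round(2),np.diff(proj(n,[[.633,-.225,.078],[.633,-.215,.078]]),axis=0).round(2),np.diff(proj(n,[[.633,-.225,.078],[.633,-.225,.088]]),axis=0).round(2))
cv2.imwrite("pics/i.png",np.hstack(c))
E
```

```text
[ 0.63272473 -0.22327196  0.34894192] [-1.92102526e-04  1.99576735e-01  9.79882179e-01  7.36034355e-05] [-0.25462207  0.6558265  -0.2082005 ]
scene px per +10mm x,y: [[-4.21  1.81]] [[1.93 3.13]] [[-0.73 -2.95]]
side px per +10mm x,y: [[-3.91 -0.02]] [[-0.21  2.12]] [[-0.15 -3.36]]
```

View pics/i.png

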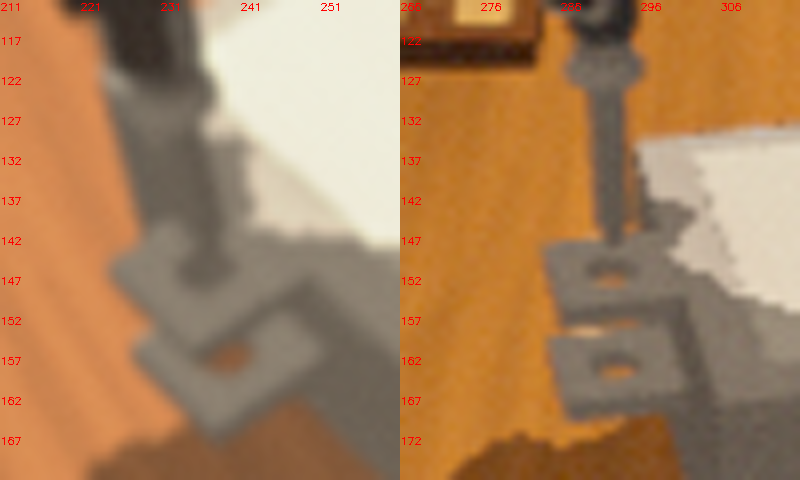

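Tip is just above the eye: side tip (292.9,142) over the hole (292.5,146), scene tip (237,143) over the hole (236,146). Shift about 1 mm and lower gently.

>>> step_arm --claw '[1.5, 1.5, 1.5, 1.5, 1.5, 1.5, 1.5, 1.5]' --dp '[[0, -0.1, 0.4], [0, 0, 0.3], [0, 0, 0.3], [0, 0, 0.3], [0, 0, 0.3], [0, 0, 0.3], [0, 0, 0], [0, 0, 0]]' --twist '[[0, 0, 0], [0, 0, 0], [0, 0, 0], [0, 0, 0], [0, 0, 0], [0, 0, 0], [0, 0, 0], [0, 0, 0]]'

```text
time_s: 11.55
tool_pos: [0.6324, -0.2249, 0.3293]
eef_rot: [-0.0, 0.2, 0.98, 0.0]
wrist_force: [-0.6, -0.6, -0.7]
finger_gap: 0.0208
gripper_force: 49.2
```

>>> step_arm --claw '[1.5, 1.5, 1.5, 1.5, 1.5, 1.5, 1.5]' --dp '[[0, 0, 0.4], [0, 0, 0.4], [0, 0, 0.4], [0, 0, 0.4], [0, 0, 0.4], [0, 0, 0.4], [0, 0, 0]]' --twist '[[0, 0, 0], [0, 0, 0], [0, 0, 0], [0, 0, 0], [0, 0, 0], [0, 0, 0], [0, 0, 0]]'

```text
time_s: 12.13
tool_pos: [0.6321, -0.2247, 0.3044]
eef_rot: [-0.001, 0.2, 0.98, 0.0]
wrist_force: [0.0, 0.3, -1.2]
finger_gap: 0.0209
gripper_force: 49.2
```

>>> step_arm --claw '[1.5, 1.5, 1.5, 1.5, 1.5, 1.5, 1.5]' --dp '[[0, 0, 0.4], [0, 0, 0.4], [0, 0, 0.4], [0, 0, 0.4], [0, 0, 0.4], [0, 0, 0], [0, 0, 0]]' --twist '[[0, 0, 0], [0, 0, 0], [0, 0, 0], [0, 0, 0], [0, 0, 0], [0, 0, 0], [0, 0, 0]]'

```text
time_s: 12.72
tool_pos: [0.6323, -0.2248, 0.2853]
eef_rot: [-0.0, 0.2, 0.98, 0.0]
wrist_force: [0.4, -0.6, -1.1]
finger_gap: 0.0206
gripper_force: 49.2
```

>>> step_arm --claw '[1.5, 1.5, 1.5, 1.5, 1.5, 1.5]' --dp '[[0, 0, 0.3], [0, 0, 0.2], [0, 0, 0.1], [0, 0, 0.1], [0, 0, 0], [0, 0, 0]]' --twist '[[0, 0, 0], [0, 0, 0], [0, 0, 0], [0, 0, 0], [0, 0, 0], [0, 0, 0]]'

```text
time_s: 13.22
tool_pos: [0.6324, -0.2249, 0.2794]
eef_rot: [0.0, 0.2, 0.98, -0.0]
wrist_force: [-2.2, 1.0, 4.2]
finger_gap: 0.0208
gripper_force: 50.1
```

Contact at the expected seating height. Release, then retreat.

>>> step_arm --claw '[2.6, 3.5, 5, 6, 6, 6, 6]' --dp '[[0, 0, 0], [0, 0, 0], [0, 0, 0], [0, 0, 0], [0, 0, 0], [0, 0, 0], [0, 0, 0]]' --twist '[[0, 0, 0], [0, 0, 0], [0, 0, 0], [0, 0, 0], [0, 0, 0], [0, 0, 0], [0, 0, 0]]'

```text
time_s: 13.8
tool_pos: [0.6325, -0.2249, 0.2786]
eef_rot: [-0.0, 0.2, 0.98, -0.0]
wrist_force: [-0.6, -0.3, -0.9]
finger_gap: 0.0599
gripper_force: 0.0
```

>>> step_arm --claw '[6, 6, 6, 6, 6, 6, 6, 6, 6]' --dp '[[0, 0, -1], [0, 0, -2], [0, 0, -3], [0, 0, -3], [0, 0, -3], [0, 0, -2], [1, 1, 0], [0, 0, 0], [0, 0, 0]]' --twist '[[0, 0, 0], [0, 0, 0], [0, 0, 0], [0, 0, 0], [0, 0, 0], [0, 0, 0], [0, 0, 0], [0, 0, 0], [0, 0, 0]]'

```text
time_s: 14.55
tool_pos: [0.627, -0.2114, 0.4194]
eef_rot: [0.0, 0.2, 0.98, -0.0]
wrist_force: [-1.0, 0.4, -1.1]
finger_gap: 0.0597
gripper_force: 0.0
```

```bash
python3 - <<'E'
from h import *
c=[]
for n in("scene","side"):
    u=proj(n,[.633,-.225,.085])[0].astype(int);x0,y0=u-[33,45];im=snapshot(n);x0=max(x0,0)
    c.append(cv2.resize(im[y0:y0+80,x0:x0+66,::-1],None,fx=6,fy=6,interpolation=cv2.INTER_CUBIC));print(n,x0,y0)
    print(proj(n,[[.633,-.225,.142],[.633,-.225,.086],[.633,-.225,.018]]))
cv2.imwrite("pics/j.png",np.hstack(c))
E
```

```text
scene 203 97
[[231.78238926 124.32925243]
 [236.09958008 141.82417745]
 [240.78844437 160.82526697]]
side 258 102
[[290.15595594 127.82203544]
 [291.02107341 147.36633997]
 [291.99335974 169.33175029]]
```

View pics/j.png

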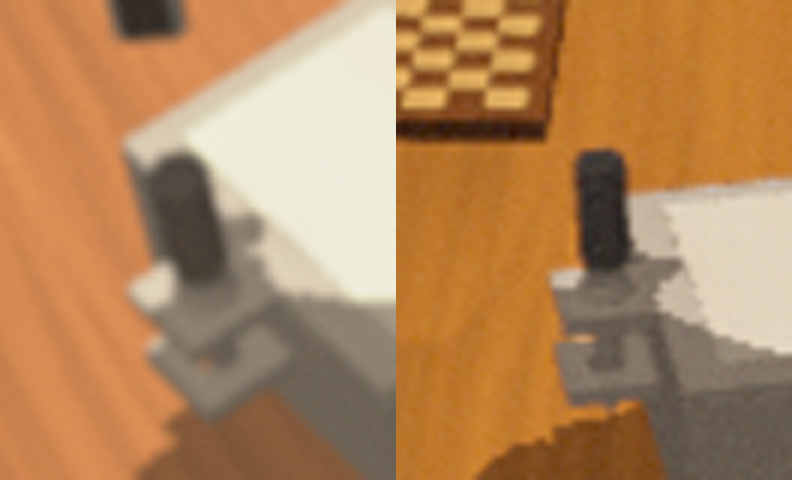

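The pin stands through both eyes with the lid shut and the collar on the lug. The handle top is at side (292,127.5) against 127.8 expected for a seated pin, and the rod shows between the lugs and in the lower eye. Hand in.

```bash
python3 -c "
from rig import *
print(sign_off())"
```

```text
the job is handed in; nothing more can be done
None
```

The lid is shut, the locking pin was pulled from the clip and now sits through both eyes with its collar on the lid's eye, and I let go of it; the queen, timer and tray were not touched, and the job was handed in at about 15 s.

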